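# Bring the date stamp round to the front of the stamp carousel and hold it there

## Task

Turn the stamp carousel until the round date stamp (black handle, brass foot) stands at the yellow arrow on the front of the base; you will feel the tray come up fully against its stop there. A spring swings the tray back when it is let go, so finish with the gripper still holding the tray, at rest and fully home against that stop. Keep all four stamps upright in their cups and leave the ink pad and the brass weight alone.

Things in the scene. Friction and masses are not known exactly. Their poses are not given: they have to be found in the camera images.
- carousel: fixed dark steel base: a disc 236 mm across, 12 mm high, with a square tongue at its front that carries a yellow arrow head pointing at the tray. Origin: centre of its underside, on the worktop and on the tray's vertical turning axis. Its -x axis points out over the arrow (the front); the base stands up to 20 degrees turned from facing the robot squarely.
- front (a point): point of the base's frame 85 mm in front of the turning axis, in line with the yellow arrow, at the height of the tray's top (26 mm above the worktop): where the middle of the chosen cup must come.
- tray: wooden turntable, 230 mm across, origin on the axis 16 mm above the worktop, axes as the base's at the start. Four cups with 18 mm high walls, centres 85 mm from the axis. It turns 45 degrees either way to firm hidden stops; counter-clockwise from above brings the front left cup to the arrow, clockwise the right one. A centring spring pulls back with 0.16 N m per rad (0.13 N m at the stops).
- handle (a point): middle of the black crossbar on the steel post at the tray's centre, 202 mm above the worktop, on the turning axis. The bar is 80 mm long along the tray's x axis, 14 mm thick (tray's y), 190 to 214 mm above the worktop, and turns with the tray; grip it across its thickness from above. The stamps' tops lie at most 133 mm above the worktop.
- cup_left (a point): floor centre of the tray's front left cup (base's +y side at the start), inside 38 x 38 mm, 26 mm above the worktop; turns with the tray.
- cup_right (a point): floor centre of the tray's front right cup (base's -y side at the start), inside 38 x 38 mm; turns with the tray.
- date_stamp: the round date stamp to bring to the front: black turned handle on a round brass foot, 35 mm across, 106 mm high, 0.2 kg. Origin: centre of its underside, z up. Stands loose in one of the two front cups (left or right, differs from run to run), with about 4 mm of play to each side.
- tan_stamp: rubber stamp with a light tan wooden handle, 30x36x86 mm, loose in the other front cup. Origin: centre of its underside, z up.
- red_stamp: rubber stamp with a red handle, 27x34x77 mm, loose in the back left cup. Origin: centre of its underside, z up.
- wide_stamp: rubber stamp with a tan wooden handle on a wide foot, 29x45x84 mm, loose in the back right cup. Origin: centre of its underside, z up.
- ink_pad: dark blue flat ink pad, 86x120x19 mm, a bystander lying to the right of the carousel. Origin: centre of its underside.
- brass_weight: brass scale weight with a knob, 38 mm across, 45 mm high, 0.5 kg, a bystander standing to the left of the carousel. Origin: centre of its underside.
Not all that is in view belongs to the job. What is shaped like the tan_stamp but blue or green is not meant.

How it is judged:
By the outcome, as a careful person would: the job done as asked, in the order asked, and still so for the second after the job is handed in, while the arm keeps its last pose, push and grip.
It also fails if it takes over 38 s, if anything falls off the work surface, if the arm or the gripper's body presses on something with over 40 N, if the wrist force passes 120 N, or if a joint passes its speed limit or range.

## Robot

A 6-joint arm with a two-finger parallel gripper is mounted at the origin on a cart in front of the work surface, level with it; the furniture and walls round the work are solid. World frame = base frame: x ahead of the robot, y to its left, z up, the work surface at z = 0. Lengths are in mm, angles in rad, forces in N, time in s.
With the tool pointing down it reaches from about 325 to 775 mm from the base axis. Payload 5.5 kg.
Tool frame: the origin (TCP) lies at the very end of the fingers, on their centre line; the grasp point (between the pads) lies 19 mm behind it; z points along the fingers, y is the direction in which the jaws open and shut (so a half turn about z gives the same grasp; the last joint's range is limited). The gripper opens to 85 mm and grips with 20 to 120 N. Pads are 22 mm wide; open, the fingers measure 114 mm over their backs; the gripper's body (76 mm by 85 mm) begins 54 mm behind the grasp point. The pads swing forward as they close: fully open they stand 13 mm farther back than shut.
Start: joints at [1.204, 0.091, 1.231, -0, 1.82, -0.057], TCP at [182.925, 571.45, 231.275] pointing down, gripper open.
Joint ranges: [-2.87, 2.87], [-0.86, 2.18], [0.17, 2.46], [-1.51, 4.65], [0.06, 2.69], [-2.65, 2.65]. Speed limits (rad/s): [2.57, 2.57, 3.01, 3.14, 3.14, 3.14].

## Interface

Orientations are given as a unit quaternion [w, x, y, z].
In Python, from rig import * gives the robot as it stands. The module is installed in compiled form; this text tells all that it offers.
- The arm moves only by the tool carry_out, never from a script. Its argument "steps" is a list of rows, each a list of 3 entries, a list of its own where there are three numbers: the gripper command: -1 is shut, 1 is fully open, values between are in proportion, then the shift along the tool's x, y, z scaled (see below), then the turn, a rotation vector about the tool's x, y, z scaled (see below). In form: [[grip, [tx, ty, tz], [wx, wy, wz]], ...]. A call has exactly 10 rows; each row shifts and turns the pose as measured when the row begins, along the tool's axes as they then stand; what a row does not reach is not made up. The controller multiplies each number of a shift by 0.03 m and each number of a turn by 0.08 rad. A row lasts 1/8 s, in which the tool goes at most 62.5 mm and 10.7 degrees, less where a joint would pass 70% of its speed; a pose out of reach is approached as far as the arm can. A call with a number of a shift or a turn outside -1 to 1 is refused whole. A call with a gripper value outside its range is refused whole. The fingers move at their own pace and stop on an object; "grip_force" is the grip in N (left out, the last holds). Time passes only in rows, so rows that do not move let the fingers close, or fill a call up. It gives the time, the measured TCP pose, the force and the opening at its end, in the units of the state.
- sense(): the state, without advancing time (a new reading comes with each control period).
- snapshot(name): name is "scene" or "side" or "wrist"; returns the picture (480x640x3 uint8, red, green, blue); there is no depth.
- camera_model(name): a dict with "fx", "fy", "cx", "cy" (pixels), "k1" (the pictures are not rectified: a ray, as slopes to the right and down, at radius r is drawn at 1 + k1 r^2 times it, then the intrinsics apply), "R" (3x3) and "t" (3): a world point X has camera coordinates R X + t. Camera axes: x right, y down, z forward; pixel columns grow to the right and rows downward; lengths in mm; the calibration is good to about 2 mm. A picture is of the moment at which its call begins: read the wrist's pose just before it. camera_model takes no time and is no camera call; for the wrist camera it gives the pose at the moment of the call.
- sign_off(): hands the job in, once; it reports no verdict.
The state is a dict: "clock": time; "qpos": joint angles; "dq": joint speeds; "effort": joint torques, N m; "position": TCP position; "ee_rot": TCP orientation; "contact_force": force on the tool from outside, world axes, zero at the start; "moment": the same for the moment, N m; "opening": finger opening in mm.
Only numpy, scipy, OpenCV 4.12 (cv2) and the standard library are available. Lean on these libraries where they do the work, as an engineer would, in place of code of your own. Each camera call takes 0.05 s, during which the arm holds its last target. There are 200 camera calls.

## Working session

There is one attempt and no reset: what is moved stays moved. The work goes in short steps, Python scripts to look and compute and a tool call to move; the robot and the scene stay as the last step left them, time stands still between calls to the robot, and variables do not carry over. Pictures are saved under pics/ and viewed, about 8 in all and at most 12, crops included, and the job is handed in when it is done.

Besides the shell and the picture viewer there is one more tool, called after ">>>" as name(argument=value, ...) on one line, values as JSON. carry_out: Moves the arm, as the interface text tells. Shifts and turns lie within -1 to 1; 1 stands for 0.03 m of shift or 0.08 rad of turn. Its arguments: {"type":"object","properties":{"steps":{"type":"array"},"grip_force":{"type":"number"}},"required":["steps"]}

```bash
mkdir -p pics; cat > h.py <<'E'
from rig import *
import numpy as np, cv2
def ray(name,u,v,z):
    c=camera_model(name); R=np.array(c["R"]);t=np.array(c["t"])
    d=np.array([(u-c["cx"])/c["fx"],(v-c["cy"])/c["fy"]]); s=d.copy()
    for _ in range(20): s=d/(1+c["k1"]*(s@s))
    w=R.T@np.array([s[0],s[1],1]); o=-R.T@t
    return o+w*(z-o[2])/w[2]
def snap(name,f):
    im=snapshot(name); cv2.imwrite(f"pics/{f}.png",im[:,:,::-1]); return im
E
python3 - <<'E'
from h import *
snap("scene","a");snap("side","b")
for n in("scene","side"):
    c=camera_model(n);print(n,-np.array(c["R"]).T@np.array(c["t"]))
s=sense();print(s)
E
```

```text
scene [  50.03490007 -327.57701479  861.90325901]
side [ 485.97141564 -942.36585419  619.7871824 ]
{'clock': 0.1, 'qpos': array([ 1.20428076e+00,  9.18426067e-02,  1.23177498e+00, -2.97772076e-05,
        1.81978915e+00, -5.66812654e-02]), 'dq': array([-0.0004555 , -0.00098099, -0.00195674, -0.00060217,  0.00095654,
       -0.00169974]), 'effort': array([ 1.96429442e-03, -4.60212207e+01, -4.19220364e+01, -1.14631557e-04,
        1.06768464e-02,  1.07039983e-05]), 'position': array([182.85187559, 571.19852451, 230.22320852]), 'ee_rot': array([-1.76389273e-04,  1.54301789e-01,  9.88023347e-01, -8.89845431e-04]), 'contact_force': array([0.36291007, 0.08397037, 0.18986182]), 'moment': array([-0.04666925,  0.00600034,  0.01171953]), 'opening': 85.42177737801984}
```

View pics/a.png

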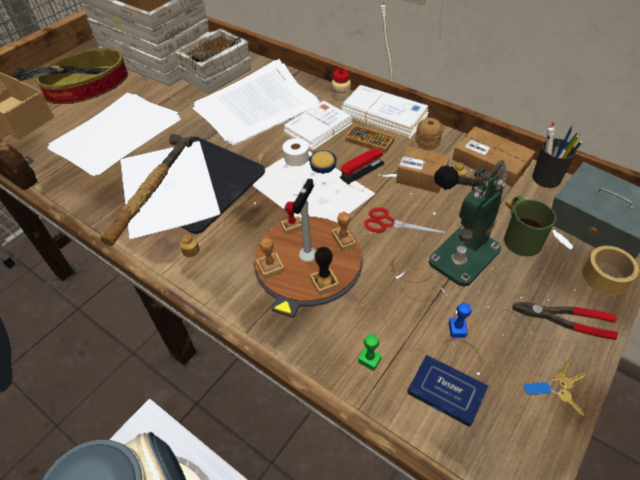

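View pics/b.png

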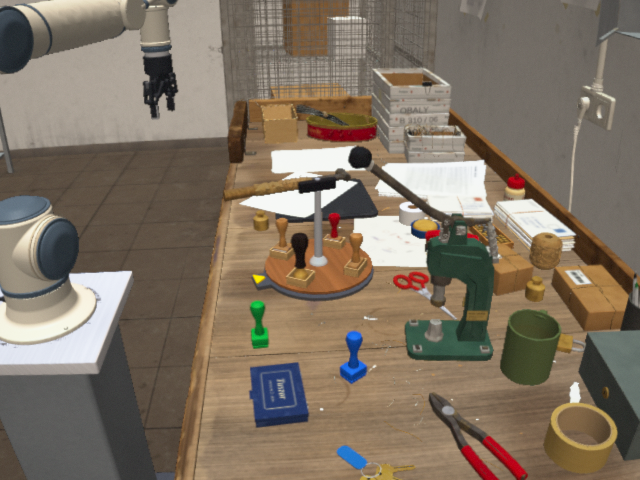

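```bash
python3 - <<'E'
import cv2,numpy as np
a=cv2.imread("pics/a.png")[170:330,230:390];b=cv2.imread("pics/b.png")[140:300,235:395]
cv2.imwrite("pics/c.png",np.hstack([cv2.resize(x,(400,400),interpolation=cv2.INTER_CUBIC) for x in(a,b)]))
E
```

```text
(no output)
```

View pics/c.png

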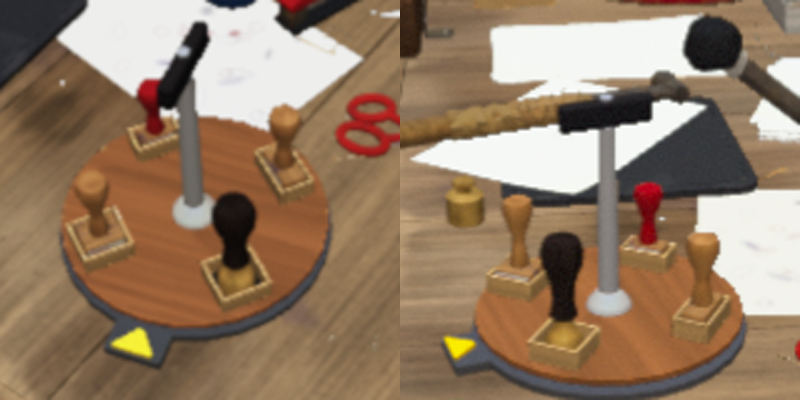

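```bash
python3 - <<'E'
from h import *
P=lambda n,x,y,z:(ray(n,230+x/2.5,170+y/2.5,z) if n=="scene" else ray(n,235+(x-400)/2.5,140+y/2.5,z)).round(1)
print("bar",P("scene",184,52,214),P("side",606,98,214))
print("arrow",P("scene",132,345,12),P("side",458,347,12))
print("barends top scene",P("scene",201,27,214),P("scene",168,80,214),"side",P("side",560,104,214),P("side",650,94,214))
print("post foot",P("scene",193,212,30),P("side",609,303,30))
def tri(u1,u2):
    a0=ray("scene",*u1,0);a1=ray("scene",*u1,300);b0=ray("side",*u2,0);b1=ray("side",*u2,300)
    A=np.c_[a1-a0,b0-b1];s=np.linalg.lstsq(A,b0-a0,rcond=None)[0]
    p=a0+s[0]*(a1-a0);q=b0+s[1]*(b1-b0);return p.round(),q.round()
print("ball",tri((446,177),(360,157)))
print("lever",tri((500,165),(455,220)))
E
```

```text
bar [563.6 109.  214. ] [564.3 115.7 214. ]
arrow [432.9  74.8  12. ] [434.9  79.1  12. ]
barends top scene [592.5 114.9 214. ] [533.8 100.8 214. ] side [527.  106.5 214. ] [600.1 120.8 214. ]
post foot [558.6 107.8  30. ] [564.1 109.7  30. ]
ball (array([ 609., -137.,  342.]), array([ 610., -137.,  344.]))
lever (array([ 768., -175.,  271.]), array([ 754., -179.,  252.]))
```

>>> carry_out(steps=[[1,[-0.9,-0.58,-0.15],[0,0,0]],[1,[-0.9,-0.58,-0.15],[0,0,0]],[1,[-0.9,-0.58,-0.15],[0,0,0]],[1,[-0.9,-0.58,-0.15],[0,0,0]],[1,[-0.9,-0.58,-0.15],[0,0,0]],[1,[-0.9,-0.58,-0.15],[0,0,0]],[1,[-0.9,-0.58,-0.15],[0,0,0]],[1,[-0.9,-0.58,-0.15],[0,0,0]],[1,[-0.9,-0.58,-0.15],[0,0,0]],[1,[-0.9,-0.58,-0.15],[0,0,0]]], grip_force=40)

```text
clock: 1.35
position: [390.8, 316.0, 270.3]
ee_rot: [-0.003, 0.152, 0.988, -0.006]
contact_force: [1.3, -0.4, 0.0]
opening: 85.4
```

>>> carry_out(steps=[[1,[-0.9,-0.57,0],[0,0,0]],[1,[-0.9,-0.57,0],[0,0,0]],[1,[-0.9,-0.57,0],[0,0,0]],[1,[-0.9,-0.57,0],[0,0,0]],[1,[-0.9,-0.57,0],[0,0,0]],[1,[-0.9,-0.57,0],[0,0,0]],[1,[-0.9,-0.57,0],[0,0,-1]],[1,[0,0,0],[0,0,-1]],[1,[0,0,0],[0,0,-1]],[1,[0,0,0],[0,0,-1]]])

```text
clock: 2.6
position: [539.7, 135.7, 265.1]
ee_rot: [-0.009, -0.01, 1.0, -0.007]
contact_force: [-0.7, -0.0, -0.3]
opening: 85.4
```

```bash
python3 - <<'E'
from h import *
s=sense();print(s["position"],s["ee_rot"],s["qpos"]);snap("wrist","d")
c=camera_model("wrist");print(-np.array(c["R"]).T@np.array(c["t"]))
E
```

```text
[539.67294742 135.74585247 265.10653983] [-0.00855004 -0.01016039  0.99988859 -0.00681698] [ 1.91616588e-01  1.28896018e-03  1.26336919e+00 -1.08955675e-02
  1.89619732e+00 -1.40288587e+00]
[469.60047991 134.88530946 408.96295328]
```

View pics/d.png

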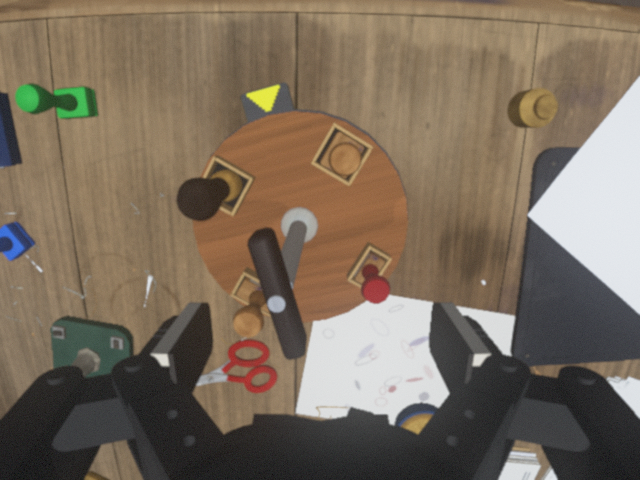

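```bash
python3 - <<'E'
from h import *
for n,u,v,z in [("dot",277,303,214),("e1",262,232,214),("e2",293,354,214),("foot",300,224,34),("arrow",267,97,12)]: print(n,ray("wrist",u,v,z).round(1))
# tray disc centre from circle box at z=26: left 193,right 408
print(ray("wrist",193,216,26).round(1),ray("wrist",408,216,26).round(1),ray("wrist",300,110,26).round(1),ray("wrist",300,320,26).round(1))
E
```

```text
dot [563.2 109.5 214. ]
e1 [521.5 101.8 214. ]
e2 [596.4 118.7 214. ]
foot [559.9 110.7  34. ]
arrow [434.3  74.7  12. ]
[555.9  -3.4  26. ] [550.2 222.9  26. ] [447.2 109.1  26. ] [673.8 111.   26. ]
```

>>> carry_out(steps=[[1,[-0.37,-0.44,0],[0,0,0]],[1,[-0.36,-0.43,0],[0,0,0]],[1,[0,0,0],[-0.17,-0.21,0]],[1,[0,0,0],[0,0,-0.9]],[1,[0,0,0],[0,0,-0.9]],[1,[0,0,0],[0,0,-0.9]],[1,[0,0,0.4],[0,0,0]],[1,[0,0,0.4],[0,0,0]],[1,[0,0,0],[0,0,0]],[1,[0,0,0],[0,0,0]]])

```text
clock: 3.9
position: [563.8, 106.8, 237.4]
ee_rot: [0.0, -0.117, 0.993, 0.002]
contact_force: [0.0, 0.3, 0.2]
opening: 85.4
```

```bash
cat >> h.py <<'E'
def rep():
    s=sense();w,x,y,z=s["ee_rot"]
    from scipy.spatial.transform import Rotation as Ro
    R=Ro.from_quat([x,y,z,w]).as_matrix()
    print("t",round(s["clock"],2),"pos",s["position"].round(1),"yyaw",np.degrees(np.arctan2(R[1,1],R[0,1])).round(2),"z",R[:,2].round(4),"open",round(s["opening"],1))
    print("q",s["qpos"].round(3),"F",s["contact_force"].round(2),"M",s["moment"].round(3))
    return s,R
E
python3 - <<'E'
from h import *
s,R=rep(); print("to axis, tool frame mm",(R.T@(np.array([562,110,183])-s["position"])).round(1))
E
```

```text
t 3.9 pos [563.8 106.8 237.4] yyaw 103.41 z [-3.0e-04  3.2e-03 -1.0e+00] open 85.4
q [ 0.126  0.021  1.292  0.003  1.828 -1.678] F [0.01 0.29 0.23] M [ 0.009 -0.009 -0.005]
to axis, tool frame mm [ 1.   3.3 54.4]
```

Aligned; descend 54 mm and correct the lateral offset, then close lightly.

>>> carry_out(steps=[[1,[0.03,0.11,0.3],[0,0,0]],[1,[0,0,0.4],[0,0,0]],[1,[0,0,0.4],[0,0,0]],[1,[0,0,0.4],[0,0,0]],[1,[0,0,0.3],[0,0,0]],[1,[0,0,0],[0,0,0]],[0,[0,0,0],[0,0,0]],[-0.3,[0,0,0],[0,0,0]],[-0.3,[0,0,0],[0,0,0]],[-0.3,[0,0,0],[0,0,0]]], grip_force=40)

```text
clock: 5.15
position: [562.4, 110.4, 180.5]
ee_rot: [0.001, -0.117, 0.993, 0.002]
contact_force: [-0.4, -0.5, -0.4]
opening: 29.8
```

```bash
python3 - <<'E'
from h import *
s,R=rep(); print("to axis, tool frame mm",(R.T@(np.array([562,110,183])-s["position"])).round(1))
snap("wrist","e")
E
```

```text
t 5.15 pos [562.4 110.4 180.5] yyaw 103.39 z [ 0.0012  0.0034 -1.    ] open 29.8
q [ 0.133  0.013  1.402  0.003  1.726 -1.671] F [-0.35 -0.53 -0.42] M [-0.015  0.005 -0.052]
to axis, tool frame mm [ 0.4 -0.3 -2.5]
```

View pics/e.png

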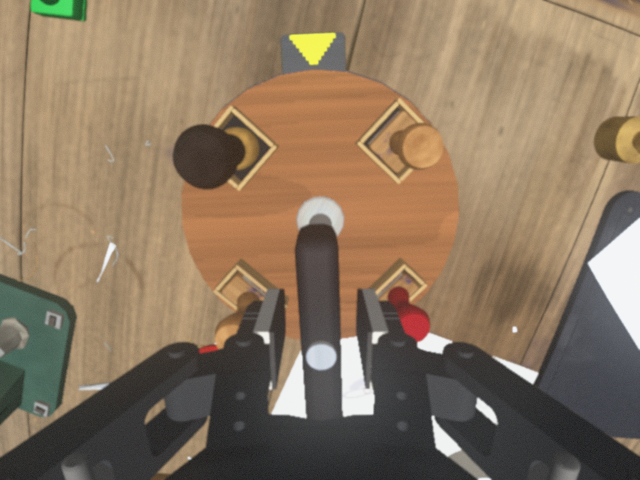

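>>> carry_out(steps=[[-0.6,[0,0,0],[0,0,0]],[-1,[0,0,0],[0,0,0]],[-1,[0,0,0],[0,0,0]],[-1,[0,0,0],[0,0,0]],[-1,[0,0,0],[0,0,0]],[-1,[0,0,0],[0,0,0.1]],[-1,[0,0,0],[0,0,0.2]],[-1,[0,0,0],[0,0,0.3]],[-1,[0,0,0],[0,0,0.3]],[-1,[0,0,0],[0,0,0.3]]], grip_force=60)

```text
clock: 6.45
position: [562.5, 110.4, 180.8]
ee_rot: [0.001, -0.066, 0.998, 0.002]
contact_force: [0.1, 0.5, 0.1]
opening: 13.3
```

```bash
python3 - <<'E'
from h import *
s,R=rep()
E
```

```text
t 6.45 pos [562.5 110.4 180.8] yyaw 97.52 z [ 0.0017  0.0033 -1.    ] open 13.3
q [ 0.133  0.012  1.401  0.003  1.726 -1.569] F [0.12 0.52 0.14] M [-0.168  0.142 -0.024]
```

>>> carry_out(steps=[[-1,[0,0,0],[0,0,0.4]],[-1,[0,0,0],[0,0,0.4]],[-1,[0,0,0],[0,0,0.4]],[-1,[0,0,0],[0,0,0.4]],[-1,[0,0,0],[0,0,0.4]],[-1,[0,0,0],[0,0,0.4]],[-1,[0,0,0],[0,0,0.4]],[-1,[0,0,0],[0,0,0.4]],[-1,[0,0,0],[0,0,0.4]],[-1,[0,0,0],[0,0,0.4]]])

```text
clock: 7.7
position: [562.5, 110.3, 180.8]
ee_rot: [0.001, 0.106, 0.994, 0.002]
contact_force: [0.6, 0.3, -0.2]
opening: 13.2
```

```bash
python3 - <<'E'
from h import *
s,R=rep()
E
```

```text
t 7.7 pos [562.5 110.3 180.8] yyaw 77.87 z [ 0.0017  0.0031 -1.    ] open 13.2
q [ 0.133  0.012  1.401  0.003  1.726 -1.226] F [ 0.57  0.29 -0.24] M [-0.194  0.118  0.025]
```

>>> carry_out(steps=[[-1,[0,0,0],[0,0,0.4]],[-1,[0,0,0],[0,0,0.4]],[-1,[0,0,0],[0,0,0.4]],[-1,[0,0,0],[0,0,0.4]],[-1,[0,0,0],[0,0,0.4]],[-1,[0,0,0],[0,0,0.4]],[-1,[0,0,0],[0,0,0.3]],[-1,[0,0,0],[0,0,0.3]],[-1,[0,0,0],[0,0,0.2]],[-1,[0,0,0],[0,0,0.1]]])

```text
clock: 8.95
position: [562.4, 110.3, 180.8]
ee_rot: [0.0, 0.245, 0.97, 0.002]
contact_force: [0.2, -0.4, 1.1]
opening: 13.3
```

```bash
python3 - <<'E'
from h import *
s,R=rep()
E
```

```text
t 8.95 pos [562.4 110.3 180.8] yyaw 61.65 z [ 0.0016  0.003  -1.    ] open 13.3
q [ 0.133  0.012  1.401  0.003  1.726 -0.943] F [ 0.16 -0.37  1.1 ] M [-0.205  0.131  0.109]
```

>>> carry_out(steps=[[-1,[0,0,0],[0,0,0.1]],[-1,[0,0,0],[0,0,0.1]],[-1,[0,0,0],[0,0,0.1]],[-1,[0,0,0],[0,0,0.1]],[-1,[0,0,0],[0,0,0.1]],[-1,[0,0,0],[0,0,0.1]],[-1,[0,0,0],[0,0,0.1]],[-1,[0,0,0],[0,0,0.1]],[-1,[0,0,0],[0,0,0.1]],[-1,[0,0,0],[0,0,0.1]]])

```text
clock: 10.2
position: [562.4, 110.2, 180.8]
ee_rot: [0.001, 0.284, 0.959, 0.001]
contact_force: [0.0, -1.6, 1.6]
opening: 13.3
```

```bash
python3 - <<'E'
from h import *
s,R=rep()
E
```

```text
t 10.2 pos [562.4 110.2 180.8] yyaw 57.03 z [ 0.0018  0.0022 -1.    ] open 13.3
q [ 0.133  0.012  1.401  0.002  1.726 -0.862] F [ 0.04 -1.6   1.63] M [-0.44   0.039  1.794]
```

>>> carry_out(steps=[[-1,[0,0,0],[0,0,0.1]],[-1,[0,0,0],[0,0,0.1]],[-1,[0,0,0],[0,0,0.05]],[-1,[0,0,0],[0,0,0.05]],[-1,[0,0,0],[0,0,0.05]],[-1,[0,0,0],[0,0,0.05]],[-1,[0,0,0],[0,0,0.05]],[-1,[0,0,0],[0,0,0.05]],[-1,[0,0,0],[0,0,0.05]],[-1,[0,0,0],[0,0,0.05]]])

```text
clock: 11.45
position: [562.4, 110.2, 180.9]
ee_rot: [0.001, 0.306, 0.952, 0.001]
contact_force: [-0.7, -2.2, -0.1]
opening: 13.4
```

```bash
python3 - <<'E'
from h import *
s,R=rep(); snap("wrist","f");snap("scene","g")
a=cv2.imread("pics/f.png");b=cv2.imread("pics/g.png")[170:330,230:390]
cv2.imwrite("pics/h.png",np.hstack([cv2.resize(a,(440,330)),cv2.resize(b,(330,330),interpolation=cv2.INTER_CUBIC)]))
s,R=rep()
E
```

```text
t 11.45 pos [562.4 110.2 180.9] yyaw 54.4 z [ 0.0021  0.0013 -1.    ] open 13.4
q [ 1.340e-01  1.200e-02  1.401e+00  1.000e-03  1.726e+00 -8.160e-01] F [-0.69 -2.21 -0.14] M [-0.596 -0.096  3.05 ]
t 11.55 pos [562.5 110.2 180.9] yyaw 54.41 z [ 0.0022  0.0014 -1.    ] open 13.4
q [ 1.340e-01  1.200e-02  1.401e+00  1.000e-03  1.726e+00 -8.160e-01] F [ 0.1  -3.47 -0.03] M [-0.59  -0.064  2.987]
```

View pics/h.png

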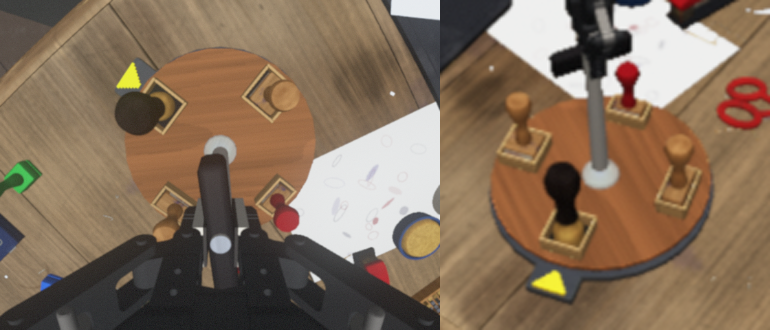

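>>> carry_out(steps=[[-1,[0,0,0],[0,0,0]],[-1,[0,0,0],[0,0,0]],[-1,[0,0,0],[0,0,0]],[-1,[0,0,0],[0,0,0]],[-1,[0,0,0],[0,0,0]],[-1,[0,0,0],[0,0,0]],[-1,[0,0,0],[0,0,0]],[-1,[0,0,0],[0,0,0]],[-1,[0,0,0],[0,0,0]],[-1,[0,0,0],[0,0,0]]])

```text
clock: 12.8
position: [562.5, 110.2, 180.9]
ee_rot: [0.001, 0.306, 0.952, 0.001]
contact_force: [0.8, -3.0, 0.7]
opening: 13.3
```

```bash
python3 - <<'E'
from h import *
s,R=rep();print(s["dq"].round(4)); a=cv2.resize(snap("wrist","i"),(640,480))
snap("side","j")
f=cv2.imread("pics/f.png").astype(int);d=np.abs(f-a[:,:,::-1]);print("mean diff",d.mean(),"tray region",d[80:280,180:460].mean())
cv2.imwrite("pics/k.png",cv2.resize(cv2.imread("pics/j.png")[140:300,235:395],(500,500)))
E
```

```text
t 12.8 pos [562.5 110.2 180.9] yyaw 54.42 z [ 0.0022  0.0013 -1.    ] open 13.3
q [ 1.340e-01  1.200e-02  1.401e+00  1.000e-03  1.726e+00 -8.160e-01] F [ 0.79 -2.95  0.74] M [-0.555 -0.084  3.039]
[ 0.0014  0.0002 -0.0005  0.0003 -0.0003 -0.0004]
mean diff 2.453896484375 tray region 2.3556666666666666
```

View pics/k.png

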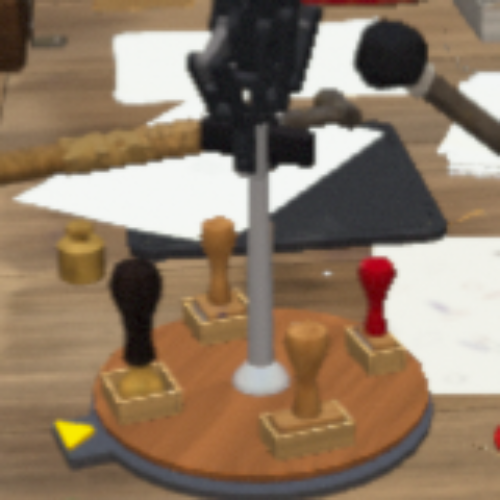

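View pics/i.png

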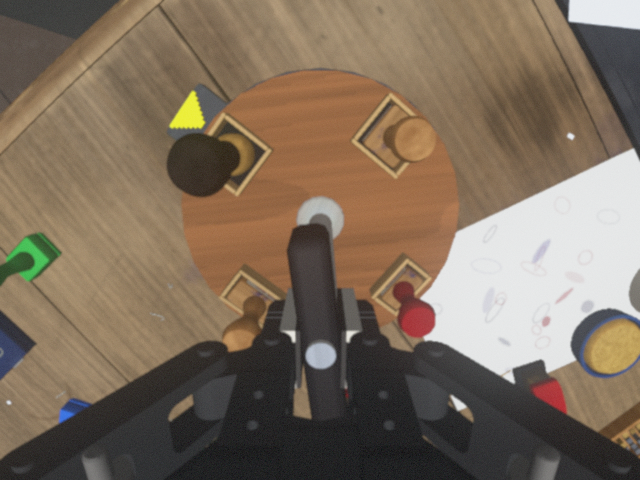

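```bash
python3 - <<'E'
from h import *
rep(); print(sign_off())
E
```

```text
t 12.9 pos [562.5 110.2 180.9] yyaw 54.42 z [ 0.0022  0.0013 -1.    ] open 13.2
q [ 1.330e-01  1.200e-02  1.401e+00  1.000e-03  1.726e+00 -8.160e-01] F [ 0.21 -2.44  0.18] M [-0.549 -0.049  3.011]
the job is handed in; nothing more can be done
None
```

I turned the carousel clockwise by its crossbar until the date stamp, which stood in the front right cup, came to the yellow arrow. I handed the job in at 12.9 s with the gripper still holding the bar against the stop at 60 N.

- **Against the stop:** the moment about the turning axis rose from 0.11 N m, about the spring's pull, to 3.0 N m. It stayed at 3.0 N m for more than a second with the arm at rest. The tool's yaw stayed within 0.02 degrees over that time.
- **Stamps and bystanders:** the last pictures show all four stamps upright in their cups and the date stamp in line with the arrow. The ink pad and the brass weight stand where they were.
- **Disagreement:** the tool turned 49 degrees for the tray's 45. The wrist picture shows the bar twisted about 4 degrees in the grip, because I pushed on past the stop. Allowing for that twist, the tray comes out at about 45 degrees. I did not measure the tray's angle separately.

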